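# Sort punches and graver at the goldsmith's bench

## Robot

A 7-joint arm with a two-finger parallel gripper is mounted at the origin on the work surface. World frame = base frame: x ahead of the robot, y to its left, z up, the work surface at z = 0. Lengths are in m, angles in rad, forces in N, time in s.
With the tool pointing down it reaches from about 0.4 to 0.85 m from the base axis. Payload 4.4 kg.
Tool frame: the origin (TCP) lies on the centre line of the jaws, within the pads' length; the fingertips stand 19 mm ahead of it and the grasp point (between the pads) is the TCP; z points along the fingers, y is the line along which they close (so a half turn about z gives the same grasp; the last joint's range is limited). The gripper opens to 94 mm and grips with 3 to 60 N. Pads are 16 mm wide; open, the fingers measure 119 mm over their backs; the gripper's body (75 mm by 177 mm) begins 78 mm behind the grasp point.
Start: joints at [1.138, 0.628, 0.038, 1.517, -0.027, 0.996, -0.02], TCP at [0.233, -0.607, 0.224] pointing down, gripper open.
Joint ranges: [-3.06, 3.06], [-0.37, 2.12], [-1.25, 1.32], [0.18, 2.47], [-1.1, 4.24], [0.23, 1.98], [-2.94, 2.94]. Speed limits (rad/s): [2.57, 2.57, 3.14, 3.14, 3.14, 3.14, 3.14].

## Interface

Orientations are given as a unit quaternion [w, x, y, z].
In Python, from bench import arm gives the robot as it stands.
- The arm moves only by the shell command python3 -m jog 'ROWS' [OPENING]. ROWS is JSON, one flat list of numbers, 6 for each row, row after row: the shift along the tool's x, y, z in m, then the turn, a rotation vector about the tool's x, y, z in rad. A call has 1 to 8 rows; each row is the pose to reach, as a shift and turn from the pose commanded when the call began, along the tool's axes at that moment; what a row does not reach only later rows make up. A row lasts 1/12 s, in which the tool goes at most 41.7 mm and 7.16 degrees, less where a joint would pass 70% of its speed; a pose out of reach is approached as far as the arm can. A call with a gripper value outside its range is refused whole. OPENING is the finger opening in m, from 0 to 0.094, set as the call begins (- or left out, the last holds). The fingers move at their own pace and stop on an object; the grip force is fixed at half the most. Time passes only in rows, so rows that repeat a pose let the fingers close. It gives the time, the measured TCP pose, the force, the opening and the grip force at its end, in the units of the state.
- arm.read_state(): the state, without advancing time (a new reading comes with each control period).
- arm.camera(name): name is "side" or "top" or "wrist"; returns a dict with "frame" (384x512x3 uint8, red, green, blue), "fx", "fy", "cx", "cy" (pixels), "dist" ([k1, k2, p1, p2, k3] as OpenCV has them; the pictures are not rectified), "extrinsics" (4x4, takes a point from camera to world coordinates). Camera axes: x right, y down, z forward; pixel columns grow to the right and rows downward; lengths in m; the calibration is good to about 2 mm. A picture is of the moment at which its call begins. There is no depth.
- arm.sign_off(): hands the job in; it is judged then, once.
Trained networks look in the newest picture that a camera, given by its name, has taken for a name from the list of things; names that differ only in an ending like _2 or _b are one class to them, and where a whole thing is asked for, a point or a joint stands for the part that bears it (a point fixed in the world has none). Each returns a list of dicts, best first, with "score" (0 to 1); they miss things now and then, are a little off and sometimes report something else, mostly with a low value. They report only what shows in the picture. A call takes as long as a camera call. They do not tell look-alikes from the thing itself.
- arm.recognise(query, camera): "pixel" ([column, row] in pixels, amid what is visible of it).
The state is a dict: "time": time; "q": joint angles; "qvel": joint speeds; "effort": joint torques, N m; "tool_pos": TCP position; "ee_rot": TCP orientation; "contact_force": force on the tool from outside, world axes, zero at the start; "wrist_torque": the same for the moment, N m; "opening": opening from 0.0 (shut) to 1.0 (fully open); "gripper_force": force on a finger pad.
Only numpy, scipy, OpenCV 4.12 (cv2) and the standard library are available. Lean on these libraries where they do the work, as an engineer would, in place of code of your own. Each camera call takes 0.05 s, during which the arm holds its last target. There are 200 camera calls.

## Task

Tidy the goldsmith's bench: lay both ball-ended steel doming punches in the round pan and the wooden-handled graver in the rectangular tray, each lying wholly inside its bin and below the rim. One of these tools lies under the bars of the pliers rack, so reach in at a slant and do not knock the rack. Set the tools down rather than dropping them, and leave everything else on the bench where it is.

Things in the scene. Friction and masses are not known exactly. Their poses are not given: they have to be found in the camera images.
- punch_a: Smaller doming punch, bare steel, lying on a flat side: 100 mm long, square shank 18 x 18 mm from x = -50 to +12 mm, then a thinner neck and an 18 mm ball at the +x end. Origin: middle of its length, at its underside; x runs from shank end to ball. 0.16 kg. Either it or the graver starts under the pliers rack.
- punch_b: Larger doming punch, bare steel, lying on a flat side: 100 mm long, square shank 22 x 22 mm from x = -50 to +12 mm, then a thinner neck and a 22 mm ball at the +x end. Origin: middle of its length, at its underside; x runs from shank end to ball. 0.24 kg. Lies in the open.
- graver: Graver, lying flat: dark wooden handle from x = -36 to +20 mm, 24 mm high, 24 mm wide (30 mm at the butt, x = -36 to -18), a brass collar and a narrow steel blade 8 mm wide, 12 mm up, reaching x = +87 mm; 123 mm overall. Origin: underside of the handle, 36 mm from the butt; x runs from butt to blade tip. 0.06 kg, balance near the origin.
- punch_a_tail (a point): Centre of the shank's end face of the smaller punch
- punch_a_ball (a point): Outermost point of the ball end of the smaller punch
- punch_b_tail (a point): Centre of the shank's end face of the larger punch
- punch_b_ball (a point): Outermost point of the ball end of the larger punch
- graver_butt (a point): Centre of the rear end of the graver's handle
- graver_tip (a point): Tip of the graver's blade
- pan: The round open pan for punches, plain aluminium, fixed: 180 mm across the rim, 164 mm inside at the floor, 40 mm high, wall 4 mm, floor 5 mm thick. Origin: centre of its underside on the bench, z up. Stands on the left, nearer to or farther from the robot than the tray.
- tray: The rectangular open tray for gravers, plain aluminium, fixed: 200 mm along its x, 110 mm along its y, 36 mm high, walls and floor 5 mm thick. Origin: centre of its underside on the bench. Its x runs roughly along the world's y.
- rack: Pliers rack, fixed: two steel bars 12 mm thick along its x, at y = -32 and +32 mm, centre height 140 mm, between end posts at x = -160 and +160 mm (feet 100 mm along y). Two pliers astride the bars at x = 105 to 145 mm, 48 to 200 mm high, |y| under 55. Origin: on the bench below the middle. One tool lies beneath, along y, at x -65 to -25, y 4 to 16 mm, its near end towards +y.
- loupe: Bystander: a black eye loupe, 32 mm across, 30 mm high, standing between the tools. Origin: centre of its underside.
- bench_block: Bystander: a steel bench block 45 x 45 x 18 mm. Origin: centre of its underside.
- reel: Bystander: a brass ring-shaped reel 44 mm across, 16 mm high. Origin: centre of its underside.
- jar: Bystander: a small amber jar 48 mm across, 60 mm high. Origin: centre of its underside.
- hammer: Bystander: a hammer, 180 mm long, lying at the back; origin at mid length. Origin: see above.
- ring_clamp: Bystander: a wooden ring clamp standing on end, 30 x 26 x 110 mm; origin at mid height. Origin: see above.
- mandrel: Bystander: a tapered steel ring mandrel standing on a 64 mm foot, 120 mm high. Origin: centre of its underside.
Mind the look-alikes: they are no part of the job. What is shaped like the punch_a but blue or red is not meant.

How it is judged:
By the outcome, as a careful person would: the job done as asked, in the order asked, and still so for the second after the job is handed in, with the robot touching nothing.
It also fails if it takes over 64 s, if anything falls off the work surface, if the arm or the gripper's body presses on something with over 40 N, if the wrist force passes 120 N, or if a joint passes its speed limit or range.

## Working session

There is one attempt and no reset: what is moved stays moved. The work goes in short steps, Python scripts to look and compute and a shell command to move; the robot and the scene stay as the last step left them, time stands still between calls to the robot, and variables do not carry over. Pictures are saved under pics/ and viewed, at most 11 in all, crops included, and the job is handed in when it is done.

```bash
ls; mkdir -p pics; python3 - <<'E'
from bench import arm
import cv2,numpy as np
for n in("top","side"):
    c=arm.camera(n);cv2.imwrite(f"pics/{n}0.png",c["frame"][:,:,::-1])
    print(n,c["fx"],c["fy"],c["cx"],c["cy"],c["dist"],np.round(c["extrinsics"],3).tolist())
    for q in["punch_a","punch_a_tail","punch_a_ball","graver","graver_butt","graver_tip","pan","tray","rack","loupe","bench_block","reel","jar","ring_clamp","mandrel","hammer"]:
        print(q,[(np.round(d["pixel"],1).tolist(),round(d["score"],2)) for d in arm.recognise(q,n)])
s=arm.read_state();print(s)
E
```

```text
pics
top 467.1572057401345 467.1572057401345 250.835987818696 189.3989963627951 [-0.0759951  0.         0.         0.         0.       ] [[-0.008, -0.998, 0.068, 0.446], [-1.0, 0.008, 0.006, -0.11], [-0.007, -0.067, -0.998, 1.515], [0.0, 0.0, 0.0, 1.0]]
punch_a [([294.3, 186.6], 0.58), ([218.2, 161.4], 0.56), ([375.4, 231.5], 0.55), ([270.5, 252.6], 0.48), ([339.8, 259.3], 0.44)]
punch_a_tail [([373.0, 233.3], 0.75), ([339.1, 259.1], 0.69), ([344.1, 163.7], 0.44)]
punch_a_ball [([346.8, 162.3], 0.74), ([290.3, 185.3], 0.69), ([337.9, 254.7], 0.6), ([273.1, 250.8], 0.51), ([374.7, 234.1], 0.46)]
graver [([211.0, 208.0], 0.53)]
graver_butt [([215.8, 207.6], 0.5)]
graver_tip [([212.3, 209.4], 0.69)]
pan [([127.5, 224.5], 0.56), ([167.4, 126.5], 0.49)]
tray [([141.2, 161.7], 0.67)]
rack [([297.3, 157.1], 0.58), ([215.8, 158.5], 0.31)]
loupe [([244.9, 183.2], 0.58)]
bench_block [([241.4, 225.4], 0.53)]
reel [([190.5, 145.0], 0.41)]
jar [([299.6, 158.4], 0.62), ([246.9, 135.5], 0.46)]
ring_clamp [([186.6, 143.4], 0.7), ([214.3, 206.7], 0.39), ([220.7, 120.5], 0.27)]
mandrel [([129.2, 225.6
[... 1459 characters left out ...]
.7, 'q': array([ 1.1381817 ,  0.62838818,  0.03851349,  1.51741612, -0.02698217,
        0.9962911 , -0.02002385]), 'qvel': array([ 0.00034985,  0.00108537,  0.00198917, -0.00017422, -0.00239244,
        0.00123903, -0.00059751]), 'effort': array([ 3.19404808e-04, -5.49586701e+01,  1.14293061e+00, -1.86943406e+01,
       -5.24195528e-02,  1.57350203e-02,  4.35527966e-06]), 'tool_pos': array([ 0.23313473, -0.60676229,  0.22448117]), 'ee_rot': array([6.38495030e-06, 9.83232572e-01, 1.82355993e-01, 8.33078465e-06]), 'contact_force': array([ 0.3692863 , -0.18533349,  0.25482524]), 'wrist_torque': array([-0.00610631,  0.0158481 , -0.0177888 ]), 'gripper_force': 0.0, 'opening': 1.0029041572068966}
```

```bash
python3 - <<'E'
import cv2
t=cv2.imread("pics/top0.png");cv2.imwrite("pics/t1.png",cv2.resize(t[80:300,100:400],(798,585),interpolation=cv2.INTER_CUBIC))
t=cv2.imread("pics/side0.png");cv2.imwrite("pics/s1.png",cv2.resize(t[90:384,60:452],(800,600),interpolation=cv2.INTER_CUBIC))
E
```

```text
(no output)
```

View pics/t1.png

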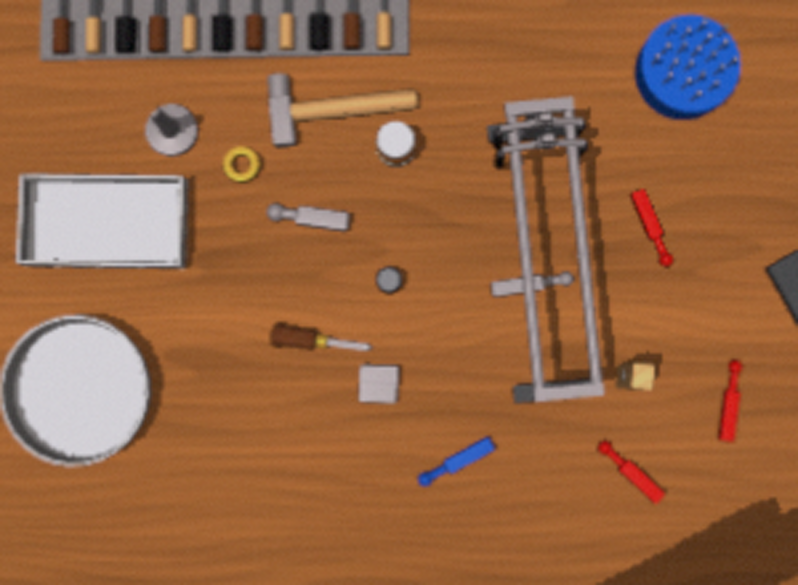

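View pics/s1.png

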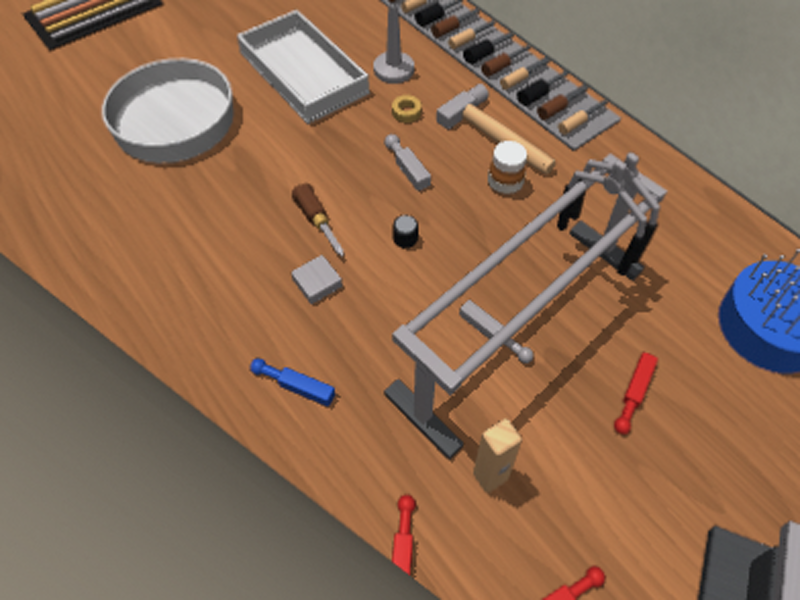

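```bash
cat > h.py <<'E'
import numpy as np,cv2,sys
from scipy.spatial.transform import Rotation as R
from bench import arm
def ray(c,p):
    K=np.array([[c["fx"],0,c["cx"]],[0,c["fy"],c["cy"]],[0,0,1]])
    n=cv2.undistortPoints(np.array([[p]],float),K,np.array(c["dist"]))[0,0]
    E=np.array(c["extrinsics"]);return E[:3,3],E[:3,:3]@[n[0],n[1],1]
def w(c,p,z):
    o,d=ray(c,p);return np.round(o+d*(z-o[2])/d[2],4)
def rot(psi,tilt=0):
    "tool x at yaw psi (deg), tool down, then tilted about tool y by tilt (deg)"
    a=np.radians(psi);X=np.array([np.cos(a),np.sin(a),0]);Z=np.array([0,0,-1.]);
    return R.from_matrix(np.c_[X,np.cross(Z,X),Z])*R.from_euler('y',tilt,degrees=True)
def rows(pos,r,cmdpos=None,cmdrot=None):
    s=arm.read_state();p=s["tool_pos"];q=s["ee_rot"];q0=R.from_quat([q[1],q[2],q[3],q[0]])
    return np.round(q0.inv().apply(np.array(pos)-p),4).tolist(),np.round((q0.inv()*r).as_rotvec(),4).tolist()
def where():
    s=arm.read_state();q=s["ee_rot"];M=R.from_quat([q[1],q[2],q[3],q[0]]).as_matrix()
    print("t",round(s["time"],2),"p",np.round(s["tool_pos"],4),"X",np.round(M[:,0],3),"Z",np.round(M[:,2],3),"q",np.round(s["q"],2),"F",np.round(s["contact_force"],1),"open",round(s["opening"]*.094,4),"g",round(s["gripper_force"],1))
E
python3 - <<'E'
from h import *
c=arm.camera("top");s=arm.camera("side")
T=lambda X,Y:((X+.5)/2.66-.5+100,(Y+.5)/2.66-.5+80)
S=lambda X,Y:((X+.5)/2.041-.5+60,(Y+.5)/2.041-.5+90)
for n,X,Y,z in[("a_tail",493,290,.015),("a_ball",573,278,.009),("b_tail",349,221,.018),("b_ball",268,212,.011),("butt",271,334,.012),("tip",370,347,.006),("pan",78,390,.04),("trayL",20,176,.036),("trayTR",185,176,.036),("trayBR",187,267,.036),("trayBL",18,263,.036),("loupe",390,279,.03),("block",379,384,.018),("barLtop",516,140,.146),("barLbot",537,388,.146),("barRbot",597,384,.146),("jar",396,140,.06)]:
    print(n,w(c,T(X,Y),z))
for n,X,Y,z in[("a_tail",466,313,.009),("a_ball",526,357,.009),("b_tail",424,183,.011),("b_ball",391,142,.011),("butt",303,192,.012),("tip",342,253,.006),("loupe",405,222,.03),("pan",168,88,.04)]:
    print("S",n,w(s,S(X,Y),z))
where()
E
```

```text
a_tail [ 0.5492 -0.2099  0.015 ]
a_ball [ 0.5634 -0.3079  0.009 ]
b_tail [ 0.6344 -0.0362  0.018 ]
b_ball [0.6473 0.0631 0.011 ]
butt [0.4983 0.0594 0.012 ]
tip [ 0.4817 -0.0604  0.006 ]
pan [0.4322 0.2874 0.04  ]
trayL [0.6913 0.3624 0.036 ]
trayTR [0.6887 0.1606 0.036 ]
trayBR [0.5785 0.1576 0.036 ]
trayBL [0.5853 0.3631 0.036 ]
loupe [ 0.5625 -0.0856  0.03  ]
block [ 0.4369 -0.0713  0.018 ]
barLtop [ 0.7077 -0.2291  0.146 ]
barLbot [ 0.4318 -0.2482  0.146 ]
barRbot [ 0.4356 -0.3144  0.146 ]
jar [ 0.7253 -0.0944  0.06  ]
S a_tail [ 0.5481 -0.216   0.009 ]
S a_ball [ 0.563  -0.3003  0.009 ]
S b_tail [ 0.6359 -0.0324  0.011 ]
S b_ball [0.648  0.0548 0.011 ]
S butt [0.5007 0.0535 0.012 ]
S tip [ 0.486  -0.0548  0.006 ]
S loupe [ 0.5659 -0.0798  0.03  ]
S pan [0.4463 0.3156 0.04  ]
t 1.8 p [ 0.2331 -0.6068  0.2245] X [ 0.934  0.359 -0.   ] Z [ 0. -0. -1.] q [ 1.14  0.63  0.04  1.52 -0.03  1.   -0.02] F [-0.3  1.2  0.4] open 0.0937 g 0.0
```

```bash
python3 - <<'E'
from h import *
s=arm.read_state();print(rows([.53,-.1,.25],rot(98.3,-40)));print(rows([.44,-.25,.33],rot(98.3,0)))
E
```

```text
([0.4589, -0.3666, -0.0255], [-0.4696, -0.5873, -1.2903])
([0.3211, -0.2589, -0.1055], [0.0001, 0.0001, -1.349])
```

```bash
python3 -m jog '[0,0,-0.04,0,0,-0.1, 0,0,-0.08,0,0,-0.2, 0.04,-0.03,-0.105,0,0,-0.3, 0.08,-0.06,-0.105,0,0,-0.42, 0.12,-0.09,-0.105,0,0,-0.54, 0.15,-0.12,-0.105,0,0,-0.66, 0.18,-0.15,-0.105,0,0,-0.78, 0.21,-0.17,-0.105,0,0,-0.9]' 0.05; python3 - <<'E'
from h import *
where();print(rows([.53,-.1,.25],rot(98.3,-40)))
E
```

```text
time: 2.47
tool_pos: [0.3555, -0.3924, 0.3299]
ee_rot: [0.0, 0.804, 0.594, -0.0]
contact_force: [0.3, -0.7, -0.1]
opening: 0.532
gripper_force: 0.0
t 2.47 p [ 0.3555 -0.3924  0.3299] X [ 0.294  0.956 -0.001] Z [-0.    -0.001 -1.   ] q [ 0.95  0.35 -0.23  1.7   0.09  1.1   0.39] F [ 0.3 -0.7 -0.1] open 0.05 g 0.0
([0.3309, 0.0808, 0.0797], [-0.1547, -0.6858, -0.4252])
```

```bash
python3 -m jog '[0.041,0.01,0,-0.02,-0.085,-0.053, 0.082,0.02,0,-0.04,-0.17,-0.106, 0.123,0.03,0,-0.058,-0.257,-0.16, 0.165,0.04,0,-0.077,-0.343,-0.213, 0.206,0.05,0.02,-0.097,-0.429,-0.266, 0.248,0.06,0.04,-0.116,-0.514,-0.319, 0.29,0.07,0.06,-0.135,-0.6,-0.372, 0.331,0.081,0.08,-0.155,-0.686,-0.425]'; python3 -m jog '[0,0,0,0,0,0, 0,0,0,0,0,0]'; python3 - <<'E'
from h import *
where()
c=arm.camera("wrist");cv2.imwrite("pics/w1.png",c["frame"][:,:,::-1])
print(rows([.5515,-.227,.022],rot(98.3,-40)))
for q in["punch_a_tail","punch_a"]:
  for d in arm.recognise(q,"wrist"): print(q,d["pixel"],round(d["score"],2),w(c,d["pixel"],.009))
E
```

```text
time: 3.13
tool_pos: [0.5211, -0.1203, 0.261]
ee_rot: [0.261, 0.615, 0.709, -0.224]
contact_force: [0.0, -1.1, 0.5]
opening: 0.532
gripper_force: 0.0
time: 3.3
tool_pos: [0.5203, -0.1172, 0.2571]
ee_rot: [0.257, 0.613, 0.713, -0.224]
contact_force: [0.7, -0.7, -0.4]
opening: 0.534
gripper_force: 0.0
t 3.3 p [ 0.5203 -0.1172  0.2571] X [-0.118  0.759 -0.641] Z [ 0.091 -0.634 -0.768] q [-0.08  0.5  -0.28  1.98  0.95  1.1  -0.83] F [ 0.7 -0.7 -0.4] open 0.0502 g 0.0
([0.0682, 0.0171, 0.2521], [-0.0033, -0.0008, 0.0001])
punch_a_tail [302.3, 189.7] 0.86 [ 0.6423 -0.396   0.009 ]
punch_a_tail [84.6, 41.3] 0.86 [ 0.3505 -0.1755  0.009 ]
punch_a_tail [266.5, 114.0] 0.68 [ 0.5566 -0.248   0.009 ]
punch_a_tail [182.1, 208.9] 0.41 [ 0.4498 -0.4847  0.009 ]
punch_a [305.3, 188.8] 0.93 [ 0.6464 -0.3929  0.009 ]
punch_a [100.1, 160.0] 0.81 [ 0.3305 -0.3706  0.009 ]
punch_a [267.5, 113.8] 0.8 [ 0.5578 -0.2475  0.009 ]
punch_a [81.1, 39.8] 0.74 [ 0.3471 -0.1741  0.009 ]
```

View pics/w1.png

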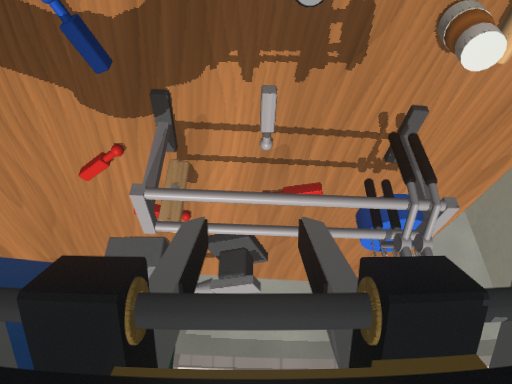

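```bash
python3 - <<'E'
from h import *
c=arm.camera("wrist")
print(w(c,(268.5,86),.018),w(c,(267.5,131),.018),w(c,(266,151),.009),w(c,(150,190),.146),w(c,(420,203),.146))
where()
E
```

```text
[ 0.5498 -0.2108  0.018 ] [ 0.5606 -0.2809  0.018 ] [ 0.5669 -0.3286  0.009 ] [ 0.4369 -0.2501  0.146 ] [ 0.7105 -0.236   0.146 ]
t 3.5 p [ 0.519  -0.125   0.2617] X [-0.101  0.759 -0.643] Z [ 0.088 -0.637 -0.766] q [-0.07  0.49 -0.28  1.98  0.95  1.1  -0.83] F [0.1 0.1 0.2] open 0.0501 g 0.0
```

```bash
python3 -m jog '[0,0,0,0,0,0, 0,0,0,0,0,0]'; python3 - <<'E'
from h import *
where(); arm.camera("wrist"); where()
print(rows([.540,-.151,.114],rot(98.3,-40)))
E
```

```text
time: 3.67
tool_pos: [0.5191, -0.1246, 0.2617]
ee_rot: [0.259, 0.618, 0.708, -0.224]
contact_force: [0.4, 0.7, 0.1]
opening: 0.533
gripper_force: 0.0
t 3.67 p [ 0.5191 -0.1246  0.2617] X [-0.102  0.759 -0.643] Z [ 0.089 -0.637 -0.766] q [-0.07  0.49 -0.28  1.98  0.95  1.1  -0.83] F [0.4 0.7 0.1] open 0.0501 g 0.0
t 3.72 p [ 0.5191 -0.1243  0.2615] X [-0.102  0.759 -0.643] Z [ 0.089 -0.636 -0.766] q [-0.07  0.49 -0.28  1.98  0.95  1.1  -0.83] F [0.3 0.1 0.4] open 0.0501 g 0.0
([0.0724, 0.0167, 0.1319], [-0.0037, -0.0002, -0.0084])
```

```bash
python3 -m jog '[0.012,0.003,0.02,0,0,0, 0.024,0.006,0.04,0,0,0, 0.036,0.009,0.06,0,0,0, 0.048,0.012,0.08,0,0,0, 0.06,0.015,0.1,0,0,-0.004, 0.072,0.017,0.12,0,0,-0.008, 0.072,0.017,0.132,0,0,-0.008, 0.072,0.017,0.132,0,0,-0.008]' 0.045;python3 -m jog '[0,0,0,0,0,0]'; python3 - <<'E'
from h import *
c=arm.camera("wrist");cv2.imwrite("pics/w2.png",c["frame"][:,:,::-1])
where()
print(rows([.5518,-.227,.023],rot(98.5,-40)))
E
```

```text
time: 4.38
tool_pos: [0.5391, -0.1522, 0.1119]
ee_rot: [0.256, 0.614, 0.711, -0.227]
contact_force: [0.4, -0.2, -0.2]
opening: 0.475
gripper_force: 0.0
time: 4.47
tool_pos: [0.5401, -0.1508, 0.1136]
ee_rot: [0.257, 0.614, 0.711, -0.226]
contact_force: [0.8, 0.8, 0.0]
opening: 0.475
gripper_force: 0.0
t 4.52 p [ 0.5407 -0.1501  0.1141] X [-0.112  0.758 -0.643] Z [ 0.09  -0.636 -0.766] q [-0.08  0.75 -0.19  2.03  1.2   0.91 -1.12] F [-0.6  0.   0.7] open 0.045 g 0.0
([-0.001, 0.0002, 0.1197], [-0.0052, -0.0, -0.0009])
```

View pics/w2.png

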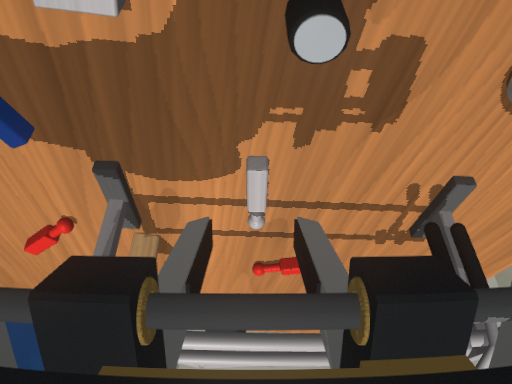

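```bash
python3 - <<'E'
from h import *
c=arm.camera("wrist")
print(w(c,(257.5,157),.018),w(c,(257,209),.018),w(c,(257,230),.009))
E
python3 -m jog '[0,0,0.02,0,0,0, 0,0,0.04,0,0,0, 0,0,0.06,0,0,0, 0,0,0.075,0,0,0, 0,0,0.088,0,0,0, 0,0,0.1,0,0,0, 0,0,0.11,0,0,0, 0,0,0.11,0,0,0]';  python3 - <<'E'
from h import *
where()
print(rows([.5518,-.227,.023],rot(98.5,-40)))
E
```

```text
[ 0.551  -0.1927  0.018 ] [ 0.5619 -0.2652  0.018 ] [ 0.5706 -0.3206  0.009 ]
time: 5.23
tool_pos: [0.5501, -0.2209, 0.0288]
ee_rot: [0.257, 0.614, 0.711, -0.226]
contact_force: [-0.1, 0.6, 1.1]
opening: 0.476
gripper_force: 0.0
t 5.23 p [ 0.5501 -0.2209  0.0288] X [-0.113  0.757 -0.643] Z [ 0.089 -0.637 -0.766] q [ 0.01  0.92 -0.11  2.03  1.44  0.79 -1.27] F [-0.1  0.6  1.1] open 0.0447 g 0.0
([-0.0011, 0.0008, 0.0085], [-0.0065, 0.0006, -0.0005])
```

```bash
python3 -m jog '[0,0,0.004,0,0,0, 0,0,0.0085,0,0,0, 0,0,0.0085,0,0,0]'; python3 -m jog '[0,0,0,0,0,0, 0,0,0,0,0,0, 0,0,0,0,0,0, 0,0,0,0,0,0, 0,0,0,0,0,0, 0,0,0,0,0,0]' 0.0;  python3 - <<'E'
from h import *
where()
# tool-frame vectors for world directions
s=arm.read_state();q=s["ee_rot"];r=R.from_quat([q[1],q[2],q[3],q[0]]).inv()
print("up",r.apply([0,0,1]).round(3),"+y",r.apply([0,1,0]).round(3),"+x",r.apply([1,0,0]).round(3),"back along punch",r.apply([-.148,.989,0]).round(3))
E
```

```text
time: 5.48
tool_pos: [0.5513, -0.2251, 0.0223]
ee_rot: [0.257, 0.614, 0.711, -0.225]
contact_force: [0.1, 0.3, -0.0]
opening: 0.482
gripper_force: 0.0
time: 5.98
tool_pos: [0.5515, -0.2246, 0.0223]
ee_rot: [0.257, 0.614, 0.712, -0.225]
contact_force: [0.6, 1.6, 0.1]
opening: 0.191
gripper_force: 29.9
t 5.98 p [ 0.5515 -0.2246  0.0223] X [-0.114  0.758 -0.642] Z [ 0.09  -0.636 -0.766] q [ 0.01  0.93 -0.1   2.03  1.46  0.78 -1.28] F [0.6 1.6 0.1] open 0.018 g 29.9
up [-0.642 -0.004 -0.766] +y [ 0.758  0.146 -0.636] +x [-0.114  0.989  0.09 ] back along punch [ 0.766 -0.002 -0.642]
```

```bash
python3 -m jog '[-0.003,0,-0.004,0,0,0, -0.0077,0,-0.0092,0,0,0, 0,0,-0.016,0,0,0, 0.015,0,-0.029,0,0,0, 0.03,0,-0.042,0,0,0, 0.045,0,-0.054,0,0,0, 0.06,0,-0.067,0,0,0, 0.077,0,-0.081,0,0,0]'; python3 -m jog '[0,0,-0.02,0,0,0, 0,0,-0.045,0,0,0, -0.01,0,-0.07,0,0,0, -0.02,0,-0.095,0,0,0, -0.03,0,-0.12,0,0,0, -0.03,0,-0.12,0,0,0, -0.03,0,-0.12,0,0,0]';  python3 - <<'E'
from h import *
where()
c=arm.camera("side");cv2.imwrite("pics/s2.png",c["frame"][:,:,::-1])
E
```

```text
time: 6.65
tool_pos: [0.5345, -0.1138, 0.035]
ee_rot: [0.257, 0.614, 0.711, -0.225]
contact_force: [0.1, 0.5, -1.6]
opening: 0.192
gripper_force: 29.9
time: 7.23
tool_pos: [0.5282, -0.06, 0.1469]
ee_rot: [0.258, 0.614, 0.712, -0.224]
contact_force: [1.1, -0.2, -1.6]
opening: 0.188
gripper_force: 29.9
t 7.23 p [ 0.5282 -0.06    0.1469] X [-0.113  0.759 -0.641] Z [ 0.092 -0.635 -0.767] q [-0.2   0.71 -0.27  2.    1.04  1.04 -1.11] F [ 1.1 -0.2 -1.6] open 0.0177 g 29.9
```

View pics/s2.png

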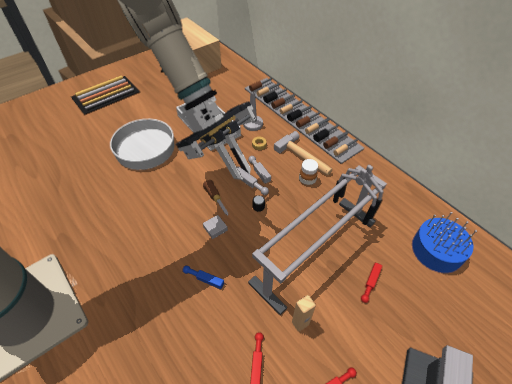

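```bash
python3 -m jog '[0.01,-0.001,-0.009,0,0,0, 0.03,-0.002,-0.028,0,0,0, 0.05,-0.003,-0.046,0,0,0, 0.07,-0.004,-0.065,0,0,0, 0.09,-0.005,-0.084,0,0,0, 0.11,-0.006,-0.102,0,0,0, 0.13,-0.0075,-0.121,0,0,0, 0.15,-0.0085,-0.139,0,0,0]'; python3 -m jog '[0.02,-0.001,-0.019,0,0,0, 0.04,-0.002,-0.037,0,0,0, 0.06,-0.0035,-0.056,0,0,0, 0.08,-0.005,-0.075,0,0,0, 0.1,-0.006,-0.093,0,0,0, 0.117,-0.007,-0.109,0,0,0, 0.13,-0.0075,-0.12,0,0,0, 0.135,-0.008,-0.126,0,0,0]';python3 -m jog '[0,0,0,0,0,0, 0,0,0,0,0,0]';  python3 - <<'E'
from h import *
where()
c=arm.camera("top");cv2.imwrite("pics/t2.png",cv2.resize(c["frame"][120:300,60:300,::-1],(800,600),interpolation=cv2.INTER_CUBIC))
print(rows([.455,.3226,.17],rot(98.5,-40)),rows([.455,.3226,.05],rot(98.5,-40)))
E
```

```text
time: 7.95
tool_pos: [0.4881, 0.1411, 0.1548]
ee_rot: [0.257, 0.613, 0.712, -0.226]
contact_force: [0.0, -1.0, -1.9]
opening: 0.187
gripper_force: 29.9
time: 8.62
tool_pos: [0.4528, 0.3237, 0.1637]
ee_rot: [0.256, 0.612, 0.713, -0.226]
contact_force: [0.7, 0.1, -1.3]
opening: 0.185
gripper_force: 29.9
time: 8.78
tool_pos: [0.4547, 0.3199, 0.1652]
ee_rot: [0.258, 0.613, 0.711, -0.226]
contact_force: [-0.1, -1.0, -1.9]
opening: 0.189
gripper_force: 29.9
t 8.78 p [0.4547 0.3199 0.1652] X [-0.115  0.756 -0.644] Z [ 0.089 -0.638 -0.765] q [-0.73  0.88 -0.41  1.49  0.69  1.52 -1.25] F [-0.1 -1.  -1.9] open 0.0178 g 29.9
([-0.0002, 0.0002, -0.0056], [-0.0067, 0.0021, 0.0006]) ([0.0771, 0.0009, 0.0861], [-0.0067, 0.0021, 0.0006])
```

View pics/t2.png

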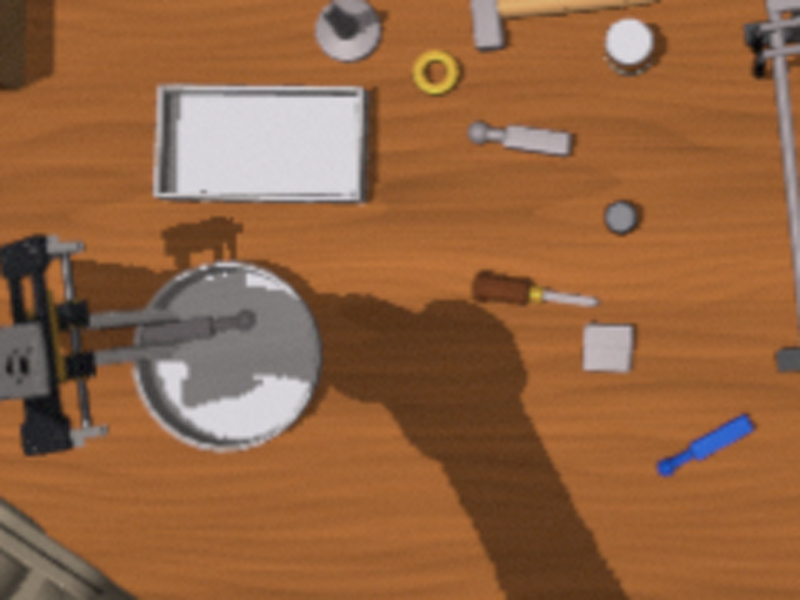

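```bash
python3 -m jog '[0.01,0,0.01,0,0,0, 0.023,0,0.024,0,0,0, 0.036,0,0.04,0,0,0, 0.05,0,0.056,0,0,0, 0.063,0,0.07,0,0,0, 0.073,0.001,0.081,0,0,0, 0.077,0.001,0.086,0,0,0, 0.077,0.001,0.086,0,0,0]';  python3 - <<'E'
from h import *
where()
print(rows([.455,.3226,.0285],rot(98.5,-40)))
E
```

```text
time: 9.5
tool_pos: [0.4547, 0.323, 0.049]
ee_rot: [0.257, 0.614, 0.711, -0.227]
contact_force: [-0.3, -0.1, -0.9]
opening: 0.187
gripper_force: 29.9
t 9.5 p [0.4547 0.323  0.049 ] X [-0.115  0.756 -0.644] Z [ 0.088 -0.638 -0.765] q [-0.75  1.04 -0.38  1.51  0.75  1.37 -1.34] F [-0.3 -0.1 -0.9] open 0.0175 g 29.9
([0.0129, 0.0004, 0.016], [-0.0076, 0.002, 0.0017])
```

```bash
python3 -m jog '[0.003,0,0.004,0,0,0, 0.006,0,0.0075,0,0,0, 0.009,0,0.011,0,0,0, 0.0115,0,0.014,0,0,0, 0.013,0,0.016,0,0,0, 0.013,0,0.016,0,0,0, 0.013,0,0.016,0,0,0]';  python3 - <<'E'
from h import *
where()
E
```

```text
time: 10.08
tool_pos: [0.455, 0.3242, 0.03]
ee_rot: [0.257, 0.614, 0.712, -0.225]
contact_force: [0.3, -1.4, -1.3]
opening: 0.191
gripper_force: 29.9
t 10.08 p [0.455  0.3242 0.03  ] X [-0.114  0.758 -0.643] Z [ 0.09  -0.636 -0.766] q [-0.75  1.07 -0.38  1.51  0.76  1.35 -1.36] F [ 0.3 -1.4 -1.3] open 0.0179 g 29.9
```

```bash
python3 -m jog '[0.0005,0,0.0006,0,0,0, 0.001,0,0.001,0,0,0, 0.0013,0,0.0015,0,0,0, 0.0013,0,0.0015,0,0,0]'; python3 -m jog '[0.0003,0,0.0004,0,0,0, 0.0006,0,0.0008,0,0,0, 0.0006,0,0.0008,0,0,0]'
```

```text
time: 10.42
tool_pos: [0.455, 0.3242, 0.028]
ee_rot: [0.257, 0.614, 0.712, -0.225]
contact_force: [0.2, 0.7, -1.5]
opening: 0.188
gripper_force: 29.9
time: 10.67
tool_pos: [0.455, 0.3242, 0.0273]
ee_rot: [0.257, 0.614, 0.712, -0.225]
contact_force: [0.4, 0.7, 0.3]
opening: 0.188
gripper_force: 29.9
```

```bash
python3 -m jog '[0,0,0,0,0,0, 0,0,0,0,0,0, 0,0,0,0,0,0, 0,0,0,0,0,0]' 0.034; python3 -m jog '[0,0,-0.006,0,0,0, 0,0,-0.015,0,0,0, 0,0,-0.03,0,0,0, 0,0,-0.05,0,0,0, -0.02,0,-0.08,0,0,0, -0.045,0,-0.11,0,0,0, -0.07,0,-0.14,0,0,0, -0.08,0,-0.15,0,0,0]';  python3 - <<'E'
from h import *
where()
# punch b: dir
b0=np.array([.6352,-.0343]);b1=np.array([.6477,.060]);print(np.degrees(np.arctan2(*(b1-b0)[::-1])))
print(rows([.6395,.0,.2],rot(82.5,0)))
E
```

```text
time: 11.0
tool_pos: [0.4551, 0.324, 0.0271]
ee_rot: [0.257, 0.614, 0.711, -0.225]
contact_force: [0.1, -0.5, 0.1]
opening: 0.36
gripper_force: 0.0
time: 11.67
tool_pos: [0.4512, 0.3617, 0.1991]
ee_rot: [0.257, 0.615, 0.712, -0.221]
contact_force: [0.1, 0.8, -0.9]
opening: 0.36
gripper_force: 0.0
t 11.67 p [0.4512 0.3617 0.1991] X [-0.112  0.762 -0.638] Z [ 0.093 -0.631 -0.77 ] q [-0.77  0.88 -0.42  1.38  0.66  1.61 -1.22] F [ 0.1  0.8 -0.9] open 0.0338 g 0.0
82.44913943460192
([-0.2972, 0.1336, 0.2452], [0.0965, 0.6873, 0.2656])
```

```bash
python3 -m jog '[-0.035,0.016,0.0,0.012,0.086,0.033, -0.07,0.033,0.03,0.024,0.172,0.066, -0.11,0.05,0.06,0.036,0.258,0.1, -0.148,0.067,0.095,0.048,0.344,0.133, -0.185,0.083,0.135,0.06,0.43,0.166, -0.222,0.1,0.17,0.072,0.515,0.2, -0.26,0.117,0.21,0.084,0.6,0.233, -0.297,0.134,0.245,0.0965,0.687,0.266]' 0.06; python3 -m jog '[0,0,0,0,0,0, 0,0,0,0,0,0]';  python3 - <<'E'
from h import *
where()
c=arm.camera("wrist");cv2.imwrite("pics/w3.png",c["frame"][:,:,::-1])
for q in["punch_b_tail","punch_b_ball","punch_b"]:
  for d in arm.recognise(q,"wrist"): print(q,d["pixel"],round(d["score"],2),w(c,d["pixel"],.012))
print(rows([.6394,-.0024,.10],rot(82.5,0)))
E
```

```text
time: 12.33
tool_pos: [0.6021, 0.0734, 0.204]
ee_rot: [0.001, 0.752, 0.659, -0.001]
contact_force: [1.6, 1.0, 0.1]
opening: 0.639
gripper_force: 0.0
time: 12.5
tool_pos: [0.6024, 0.0652, 0.202]
ee_rot: [0.002, 0.757, 0.653, -0.005]
contact_force: [-0.0, 0.6, 0.1]
opening: 0.639
gripper_force: 0.0
t 12.5 p [0.6024 0.0652 0.202 ] X [ 0.147  0.989 -0.011] Z [-0.005 -0.01  -1.   ] q [ 0.19  0.65 -0.57  1.65  0.42  0.97 -0.68] F [-0.   0.6  0.1] open 0.0601 g 0.0
punch_b_tail [295.4, 214.1] 0.85 [0.6405 0.0109 0.012 ]
punch_b_tail [420.8, 176.6] 0.41 [0.7777 0.0325 0.012 ]
punch_b_ball [298.3, 210.5] 0.76 [0.644  0.0145 0.012 ]
punch_b_ball [85.6, 7.4] 0.52 [0.4655 0.2488 0.012 ]
punch_b [296.0, 210.7] 0.9 [0.6415 0.0146 0.012 ]
punch_b [85.8, 6.1] 0.74 [0.466 0.25  0.012]
([-0.0748, 0.0494, 0.1033], [-0.0036, 0.0062, 0.0048])
```

View pics/w3.png

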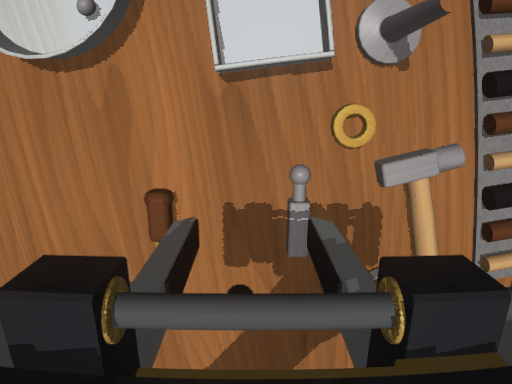

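```bash
python3 -m jog '[-0.012,0.008,0,0,0,0, -0.028,0.018,0.01,0,0,0, -0.044,0.029,0.028,0,0,0, -0.06,0.04,0.05,0,0.003,0.002, -0.072,0.048,0.074,0,0.006,0.005, -0.075,0.0495,0.094,-0.004,0.006,0.005, -0.075,0.0495,0.103,-0.004,0.006,0.005, -0.075,0.0495,0.103,-0.004,0.006,0.005]'; python3 -m jog '[0,0,0,0,0,0]';  python3 - <<'E'
from h import *
where()
print(rows([.6394,-.0024,.023],rot(82.5,0)))
E
```

```text
time: 13.37
tool_pos: [0.638, -0.0077, 0.0968]
ee_rot: [-0.001, 0.754, 0.657, -0.003]
contact_force: [0.6, 0.4, 0.6]
opening: 0.639
gripper_force: 0.0
time: 13.45
tool_pos: [0.6398, -0.006, 0.0997]
ee_rot: [0.0, 0.753, 0.658, -0.0]
contact_force: [-0.5, 0.5, 1.2]
opening: 0.638
gripper_force: 0.0
t 13.45 p [ 0.6398 -0.006   0.0997] X [ 0.135  0.991 -0.001] Z [-0.    -0.001 -1.   ] q [ 0.26  0.81 -0.51  1.64  0.51  0.82 -0.6 ] F [-0.5  0.5  1.2] open 0.06 g 0.0
([0.0036, -0.0008, 0.0767], [-0.0001, 0.001, -0.0044])
```

```bash
python3 -m jog '[0.001,0,0.012,0,0,0, 0.002,0,0.027,0,0,0, 0.003,0,0.042,0,0,0, 0.003,0,0.056,0,0,0, 0.003,0,0.066,0,0,-0.004, 0.003,0,0.073,0,0,-0.004, 0.003,0,0.0765,0,0,-0.004, 0.003,0,0.0765,0,0,-0.004]'; python3 -m jog '[0,0,0,0,0,0, 0,0,0,0,0,0, 0,0,0,0,0,0, 0,0,0,0,0,0, 0,0,0,0,0,0, 0,0,0,0,0,0]' 0;  python3 - <<'E'
from h import *
where()
E
```

```text
time: 14.12
tool_pos: [0.6399, -0.004, 0.0228]
ee_rot: [0.0, 0.752, 0.659, -0.001]
contact_force: [-0.2, 0.6, 0.1]
opening: 0.641
gripper_force: 0.0
time: 14.62
tool_pos: [0.6403, -0.004, 0.0236]
ee_rot: [0.001, 0.752, 0.659, -0.0]
contact_force: [0.2, -0.6, -1.1]
opening: 0.245
gripper_force: 0.0
t 14.62 p [ 0.6403 -0.004   0.0236] X [ 0.133  0.991 -0.001] Z [ 0.001 -0.001 -1.   ] q [ 0.23  0.91 -0.45  1.67  0.57  0.69 -0.66] F [ 0.2 -0.6 -1.1] open 0.023 g 0.0
```

```bash
python3 -m jog '[0,0,0,0,0,0, 0,0,0,0,0,0]' 0; python3 -m jog '[0,0,-0.006,0,0,0, 0,0,-0.018,0,0,0, 0,0,-0.035,0,0,0, 0,0,-0.055,0,0,0, 0,0,-0.075,0,0,0, 0,0,-0.095,0,0,0, 0,0,-0.11,0,0,0, 0,0,-0.12,0,0,0]';  python3 - <<'E'
from h import *
where()
print(rows([.4048,.2671,.13],rot(98.5,0)))
E
```

```text
time: 14.78
tool_pos: [0.6403, -0.0041, 0.0236]
ee_rot: [0.001, 0.752, 0.659, -0.0]
contact_force: [-0.1, -1.1, 1.8]
opening: 0.23
gripper_force: 29.9
time: 15.45
tool_pos: [0.6408, -0.0037, 0.146]
ee_rot: [0.001, 0.752, 0.659, 0.001]
contact_force: [-0.2, -0.8, -2.8]
opening: 0.233
gripper_force: 29.9
t 15.45 p [ 0.6408 -0.0037  0.146 ] X [ 0.132  0.991 -0.001] Z [ 0.003 -0.001 -1.   ] q [ 0.28  0.75 -0.55  1.61  0.47  0.91 -0.57] F [-0.2 -0.8 -2.8] open 0.0219 g 29.9
([0.2371, -0.2698, 0.015], [0.003, 0.0012, -0.2812])
```

```bash
python3 -m jog '[0.008,-0.009,0,0,0,-0.01, 0.024,-0.027,0,0,0,-0.03, 0.04,-0.045,0,0,0,-0.05, 0.056,-0.064,0,0,0,-0.07, 0.072,-0.082,0,0,0,-0.09, 0.088,-0.1,0,0,0,-0.11, 0.104,-0.118,0,0,0,-0.13, 0.12,-0.136,0,0,0,-0.15]';python3 - <<'E'
from h import *
print(rows([.4048,.2671,.13],rot(98.5,0)))
E
python3 -m jog '[0.018,-0.016,0,0,0,-0.018, 0.036,-0.032,0,0,0,-0.036, 0.056,-0.05,0,0,0,-0.056, 0.076,-0.068,0,0,0,-0.076, 0.092,-0.083,0.005,0,0,-0.1, 0.106,-0.096,0.01,0,0,-0.12, 0.114,-0.105,0.012,0,0,-0.13, 0.118,-0.108,0.012,0,0,-0.13]'; python3 -m jog '[0,0,0,0,0,0, 0,0,0,0,0,0]';python3 - <<'E'
from h import *
where()
print(rows([.4048,.2671,.05],rot(98.5,0)))
c=arm.camera("side");cv2.imwrite("pics/s3.png",cv2.resize(c["frame"][80:280,70:337,::-1],(800,600),interpolation=cv2.INTER_CUBIC))
E
```

```text
time: 16.12
tool_pos: [0.5187, 0.1342, 0.1424]
ee_rot: [-0.0, 0.7, 0.714, -0.001]
contact_force: [-0.4, 0.3, -2.4]
opening: 0.231
gripper_force: 29.9
([0.1351, -0.1113, 0.0124], [-0.0019, 0.0015, -0.1291])
time: 16.78
tool_pos: [0.4083, 0.2501, 0.1303]
ee_rot: [-0.0, 0.652, 0.758, -0.002]
contact_force: [0.3, -0.6, -2.4]
opening: 0.232
gripper_force: 29.9
time: 16.95
tool_pos: [0.4117, 0.2486, 0.1309]
ee_rot: [0.001, 0.654, 0.757, -0.001]
contact_force: [0.3, 0.0, -2.7]
opening: 0.227
gripper_force: 29.9
t 16.95 p [0.4117 0.2486 0.1309] X [-0.146  0.989 -0.002] Z [ 0.001 -0.002 -1.   ] q [-0.21  0.59 -0.58  2.06  0.54  0.64 -1.01] F [ 0.3  0.  -2.7] open 0.0213 g 29.9
([0.0195, -0.0041, 0.0808], [0.0003, 0.0022, -0.002])
```

View pics/s3.png

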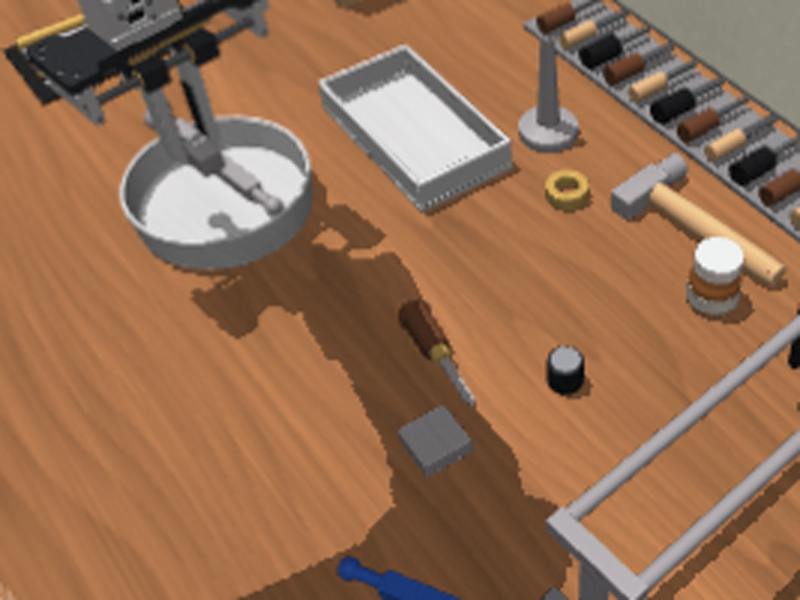

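Punch a lies in the pan (ball near crop (270,200)); punch b is held above it. Lowering b on the near side.

```bash
python3 -m jog '[0.006,-0.001,0,0,0,0, 0.014,-0.003,0.008,0,0,0, 0.0195,-0.004,0.02,0,0,0, 0.0195,-0.004,0.034,0,0,0, 0.0195,-0.004,0.05,0,0,0, 0.0195,-0.004,0.065,0,0,0, 0.0195,-0.004,0.076,0,0,0, 0.0195,-0.004,0.081,0,0.002,0]'; python3 -m jog '[0,0,0,0,0,0, 0,0,0,0,0,0]';python3 - <<'E'
from h import *
where()
print(rows([.4048,.2671,.031],rot(98.5,0)))
E
```

```text
time: 17.67
tool_pos: [0.4046, 0.2673, 0.0486]
ee_rot: [-0.0, 0.654, 0.757, -0.0]
contact_force: [-1.4, -0.8, -2.8]
opening: 0.228
gripper_force: 29.9
time: 17.83
tool_pos: [0.4048, 0.2678, 0.05]
ee_rot: [-0.0, 0.653, 0.757, 0.0]
contact_force: [0.0, 0.6, -1.3]
opening: 0.231
gripper_force: 29.9
t 17.83 p [0.4048 0.2678 0.05  ] X [-0.146  0.989  0.001] Z [ 0.     0.001 -1.   ] q [-0.35  0.73 -0.43  2.1   0.68  0.45 -1.17] F [ 0.   0.6 -1.3] open 0.0218 g 29.9
([-0.0007, -0.0001, 0.019], [0.0004, -0.0007, -0.0019])
```

```bash
python3 -m jog '[0,0,0.004,0,0,0, 0,0,0.009,0,0,0, 0,0,0.014,0,0,0, 0,0,0.0175,0,0,0, 0,0,0.0195,0,0,0, 0,0,0.0195,0,0,0]'; python3 -m jog '[0,0,0.0006,0,0,0, 0,0,0.0012,0,0,0, 0,0,0.0012,0,0,0]'; python3 -m jog '[0,0,0.0005,0,0,0, 0,0,0.0008,0,0,0, 0,0,0.0008,0,0,0]'
```

```text
time: 18.33
tool_pos: [0.4042, 0.2677, 0.0299]
ee_rot: [-0.0, 0.653, 0.757, -0.0]
contact_force: [-0.7, -0.5, -2.5]
opening: 0.235
gripper_force: 29.9
time: 18.58
tool_pos: [0.4045, 0.2679, 0.0292]
ee_rot: [-0.0, 0.653, 0.757, 0.0]
contact_force: [-0.2, -1.7, -2.8]
opening: 0.232
gripper_force: 29.9
time: 18.83
tool_pos: [0.4045, 0.2679, 0.0285]
ee_rot: [-0.0, 0.653, 0.757, 0.0]
contact_force: [-1.4, -0.4, -1.1]
opening: 0.231
gripper_force: 29.9
```

Go a hair lower, release, rise.

```bash
python3 -m jog '[0,0,0.0004,0,0,0, 0,0,0.0006,0,0,0, 0,0,0.0006,0,0,0]'; python3 -m jog '[0,0,0,0,0,0, 0,0,0,0,0,0, 0,0,0,0,0,0, 0,0,0,0,0,0]' 0.036; python3 -m jog '[0,0,-0.01,0,0,0, 0,0,-0.025,0,0,0, 0,0,-0.045,0,0,0, 0,0,-0.07,0,0,0, 0,0,-0.1,0,0,0, 0,0,-0.13,0,0,0, 0,0,-0.16,0,0,0, 0,0,-0.16,0,0,0]'; python3 - <<'E'
from h import *
where()
b=np.array([.4995,.0575]);t=np.array([.484,-.0575]);d=(t-b)/np.linalg.norm(t-b);print(np.degrees(np.arctan2(d[1],d[0])),b+.036*d)
g=b+.036*d+.002*d
print(g,rows([*g,.19],rot(82.3,0)))
E
```

```text
time: 19.08
tool_pos: [0.4045, 0.2679, 0.0285]
ee_rot: [0.0, 0.653, 0.757, 0.0]
contact_force: [-0.9, -1.3, 6.6]
opening: 0.228
gripper_force: 29.9
time: 19.42
tool_pos: [0.4046, 0.2679, 0.0278]
ee_rot: [-0.0, 0.653, 0.757, 0.0]
contact_force: [-0.1, -0.0, -0.2]
opening: 0.382
gripper_force: 0.0
time: 20.08
tool_pos: [0.4065, 0.2701, 0.1931]
ee_rot: [0.001, 0.653, 0.757, 0.005]
contact_force: [0.6, -0.1, 0.2]
opening: 0.381
gripper_force: 0.0
t 20.08 p [0.4065 0.2701 0.1931] X [-0.147  0.989  0.005] Z [ 0.008  0.006 -1.   ] q [-0.18  0.51 -0.67  1.99  0.45  0.78 -0.96] F [ 0.6 -0.1  0.2] open 0.0358 g 0.0
-97.67621475356057 [0.49469131 0.02182261]
[0.49442416 0.01984053] ([-0.2605, 0.0502, 0.0023], [0.0077, -0.0059, 0.2817])
```

```bash
python3 -m jog '[-0.015,0.003,0,0,0,0.035, -0.045,0.009,0,0,0,0.07, -0.08,0.015,0,0,0,0.105, -0.12,0.023,0,0,0,0.14, -0.16,0.031,0,0,0,0.175, -0.2,0.039,0,0,0,0.21, -0.235,0.046,0,0,0,0.25, -0.26,0.05,0,0,0,0.282]' 0.06; python3 -m jog '[0,0,0,0,0,0, 0,0,0,0,0,0]'; python3 - <<'E'
from h import *
where()
c=arm.camera("wrist");cv2.imwrite("pics/w4.png",c["frame"][:,:,::-1])
for q in["graver","graver_butt","graver_tip"]:
  for d in arm.recognise(q,"wrist"): print(q,d["pixel"],round(d["score"],2),w(c,d["pixel"],.012))
print(rows([.4944,.0198,.10],rot(82.3,0)))
E
```

```text
time: 20.75
tool_pos: [0.4924, 0.0138, 0.1875]
ee_rot: [0.0, 0.755, 0.656, -0.0]
contact_force: [0.9, 0.1, -0.3]
opening: 0.636
gripper_force: 0.0
time: 20.92
tool_pos: [0.4918, 0.0164, 0.1875]
ee_rot: [-0.0, 0.754, 0.657, -0.0]
contact_force: [-0.8, 0.6, 0.6]
opening: 0.638
gripper_force: 0.0
t 20.92 p [0.4918 0.0164 0.1875] X [0.138 0.99  0.   ] Z [-0.001  0.001 -1.   ] q [ 0.32  0.51 -0.59  1.98  0.4   0.77 -0.65] F [-0.8  0.6  0.6] open 0.06 g 0.0
graver [254.2, 168.5] 0.87 [0.4947 0.0222 0.012 ]
graver_butt [253.7, 168.1] 0.75 [0.4943 0.0226 0.012 ]
graver_tip [253.7, 171.3] 0.57 [0.4939 0.0194 0.012 ]
([0.0005, 0.0028, 0.0878], [-0.0001, -0.0012, 0.0027])
```

View pics/w4.png

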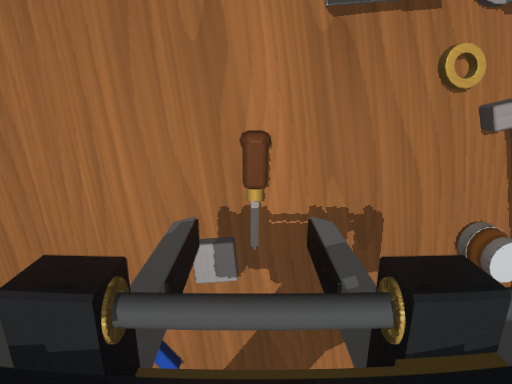

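```bash
python3 - <<'E'
from h import *
c=arm.camera("wrist")
print(w(c,(255.5,132),.018),w(c,(255,188),.014),w(c,(255,248),.006),w(c,(242,165),.012),w(c,(269,165),.012))
E
python3 -m jog '[0,0.001,0.012,0,0,0, 0.0005,0.0025,0.027,0,0,0.002, 0.0005,0.0025,0.045,0,0,0.002, 0.0005,0.0025,0.063,0,0,0.002, 0.0005,0.0025,0.078,0,0,0.002, 0.0005,0.0025,0.088,0,0,0.002, 0.0005,0.0025,0.088,0,0,0.002]'; python3 - <<'E'
from h import *
where()
print(rows([.4944,.0198,.022],rot(82.3,0)))
E
```

```text
[0.5004 0.0613 0.018 ] [0.4927 0.0061 0.014 ] [ 0.484  -0.0613  0.006 ] [0.483  0.0305 0.012 ] [0.5094 0.027  0.012 ]
time: 21.75
tool_pos: [0.4932, 0.0188, 0.0981]
ee_rot: [-0.001, 0.753, 0.658, -0.001]
contact_force: [0.2, 0.2, 1.2]
opening: 0.64
gripper_force: 0.0
t 21.75 p [0.4932 0.0188 0.0981] X [0.134 0.991 0.   ] Z [-0.003  0.001 -1.   ] q [ 0.23  0.65 -0.48  2.05  0.54  0.57 -0.77] F [0.2 0.2 1.2] open 0.0602 g 0.0
([0.0011, 0.0013, 0.0761], [-0.0033, -0.0001, -0.0005])
```

```bash
python3 -m jog '[0.001,0.001,0.012,0,0,0, 0.003,0.0015,0.027,0,0,0, 0.003,0.0015,0.042,0,0,0, 0.003,0.0015,0.055,0,0,0, 0.003,0.0015,0.065,0,0,0, 0.003,0.0015,0.072,0,0,0, 0.003,0.0015,0.076,0,0,0, 0.003,0.0015,0.076,0,0,0]'; python3 -m jog '[0,0,0,0,0,0, 0,0,0,0,0,0, 0,0,0,0,0,0, 0,0,0,0,0,0, 0,0,0,0,0,0, 0,0,0,0,0,0, 0,0,0,0,0,0, 0,0,0,0,0,0]' 0; python3 -m jog '[0,0,-0.006,0,0,0, 0,0,-0.018,0,0,0, 0,0,-0.035,0,0,0, 0,0,-0.055,0,0,0, 0,0,-0.075,0,0,0, 0,0,-0.095,0,0,0, 0,0,-0.11,0,0,0, 0,0,-0.12,0,0,0]';python3 - <<'E'
from h import *
where()
print(rows([.636,.258,.14],rot(88,0)))
E
```

```text
time: 22.42
tool_pos: [0.4964, 0.021, 0.0234]
ee_rot: [-0.0, 0.754, 0.657, 0.0]
contact_force: [0.7, -0.5, 0.2]
opening: 0.641
gripper_force: 0.0
time: 23.08
tool_pos: [0.4964, 0.0208, 0.0238]
ee_rot: [-0.0, 0.754, 0.657, 0.0]
contact_force: [-0.9, 0.4, 3.5]
opening: 0.253
gripper_force: 30.0
time: 23.75
tool_pos: [0.497, 0.0209, 0.1454]
ee_rot: [0.0, 0.754, 0.657, 0.001]
contact_force: [-0.0, -0.1, 0.1]
opening: 0.256
gripper_force: 30.0
t 23.75 p [0.497  0.0209 0.1454] X [0.136 0.991 0.001] Z [ 0.002  0.001 -1.   ] q [ 0.27  0.58 -0.55  2.01  0.47  0.68 -0.71] F [-0.  -0.1  0.1] open 0.024 g 30.0
([0.2538, 0.1054, 0.0059], [0.002, -0.0009, -0.102])
```

```bash
python3 -m jog '[0.009,0.004,0,0,0,-0.004, 0.03,0.012,0,0,0,-0.012, 0.054,0.021,0,0,0,-0.021, 0.08,0.031,0,0,0,-0.03, 0.106,0.041,0,0,0,-0.04, 0.132,0.051,0,0,0,-0.05, 0.158,0.061,0,0,0,-0.06, 0.18,0.07,0,0,0,-0.068]'; python3 -m jog '[0.022,0.009,0,0,0,-0.01, 0.044,0.018,0,0,0,-0.02, 0.065,0.025,0,0,0,-0.027, 0.082,0.031,0,0,0,-0.034, 0.092,0.034,0,0,0,-0.034, 0.096,0.035,0,0,0,-0.034, 0.096,0.035,0,0,0,-0.034, 0.096,0.035,0,0,0,-0.034]';python3 - <<'E'
from h import *
where()
c=arm.camera("wrist")
print(rows([.636,.283,.05],rot(88.5,0)))
E
```

```text
time: 24.42
tool_pos: [0.5905, 0.1925, 0.1425]
ee_rot: [-0.001, 0.73, 0.683, 0.0]
contact_force: [-0.2, 0.7, -0.5]
opening: 0.251
gripper_force: 30.0
time: 25.08
tool_pos: [0.6314, 0.2819, 0.1431]
ee_rot: [0.0, 0.719, 0.695, -0.001]
contact_force: [0.3, -0.8, -0.5]
opening: 0.252
gripper_force: 30.0
t 25.08 p [0.6314 0.2819 0.1431] X [ 0.035  0.999 -0.001] Z [-0.001 -0.001 -1.   ] q [-0.17  0.83 -0.54  1.45  0.47  0.99 -0.86] F [ 0.3 -0.8 -0.5] open 0.0236 g 30.0
([0.0019, 0.0043, 0.0934], [-0.0006, 0.0012, -0.0098])
```

```bash
python3 -m jog '[0.001,0.002,0.012,0,0,0, 0.002,0.004,0.028,0,0,0, 0.002,0.004,0.045,0,0,0, 0.002,0.004,0.062,0,0,-0.008, 0.002,0.004,0.077,0,0,-0.008, 0.002,0.004,0.088,0,0,-0.008, 0.002,0.004,0.093,0,0,-0.008, 0.002,0.004,0.093,0,0,-0.008]'; python3 -m jog '[0,0,0.004,0,0,0, 0,0,0.009,0,0,0, 0,0,0.014,0,0,0, 0,0,0.0175,0,0,0, 0,0,0.019,0,0,0, 0,0,0.019,0,0,0, 0,0,0.019,0,0,0]';python3 - <<'E'
from h import *
where()
E
```

```text
time: 25.8
tool_pos: [0.635, 0.2842, 0.0489]
ee_rot: [-0.001, 0.717, 0.697, -0.001]
contact_force: [-0.0, 0.7, 0.9]
opening: 0.254
gripper_force: 30.0
time: 26.38
tool_pos: [0.636, 0.2849, 0.0319]
ee_rot: [-0.0, 0.717, 0.698, 0.0]
contact_force: [-0.1, -0.4, -0.3]
opening: 0.25
gripper_force: 30.0
t 26.38 p [0.636  0.2849 0.0319] X [0.027 1.    0.001] Z [ 0.     0.001 -1.   ] q [-0.2   0.96 -0.48  1.49  0.54  0.82 -0.91] F [-0.1 -0.4 -0.3] open 0.0235 g 30.0
```

```bash
python3 -m jog '[0,0,0.001,0,0,0, 0,0,0.002,0,0,0, 0,0,0.003,0,0,0, 0,0,0.003,0,0,0]'; python3 -m jog '[0,0,0.0004,0,0,0, 0,0,0.0006,0,0,0, 0,0,0.0006,0,0,0]'
```

```text
time: 26.72
tool_pos: [0.6361, 0.2849, 0.0289]
ee_rot: [-0.0, 0.717, 0.698, 0.0]
contact_force: [0.8, -0.1, 0.3]
opening: 0.254
gripper_force: 30.0
time: 26.97
tool_pos: [0.6361, 0.2849, 0.0289]
ee_rot: [-0.0, 0.717, 0.698, 0.0]
contact_force: [-1.6, -1.8, 5.1]
opening: 0.255
gripper_force: 30.0
```

Contact. Release and rise, then look.

```bash
python3 -m jog '[0,0,0,0,0,0, 0,0,0,0,0,0, 0,0,0,0,0,0, 0,0,0,0,0,0, 0,0,0,0,0,0]' 0.045; python3 -m jog '[0,0,-0.01,0,0,0, 0,0,-0.025,0,0,0, 0,0,-0.045,0,0,0, 0,0,-0.07,0,0,0, 0,0,-0.1,0,0,0, 0,0,-0.13,0,0,0, 0,0,-0.16,0,0,0, 0,0,-0.19,0,0,0]'; python3 -m jog '[-0.03,0,0,0,0,0, -0.06,0,0,0,0,0, -0.1,0,0,0,0,0, -0.14,0,0,0,0,0, -0.18,0,0,0,0,0, -0.22,0,0,0,0,0, -0.24,0,0,0,0,0, -0.24,0,0,0,0,0]';python3 - <<'E'
from h import *
where()
c=arm.camera("side");a=c["frame"][60:300,70:390,::-1]
cv2.imwrite("pics/s4.png",cv2.resize(a,(800,600),interpolation=cv2.INTER_CUBIC))
c=arm.camera("top");cv2.imwrite("pics/t4.png",cv2.resize(c["frame"][100:300,80:347,::-1],(800,600),interpolation=cv2.INTER_CUBIC))
E
```

```text
time: 27.38
tool_pos: [0.6358, 0.2848, 0.0279]
ee_rot: [-0.0, 0.717, 0.698, 0.0]
contact_force: [0.0, 0.5, 0.4]
opening: 0.48
gripper_force: 0.0
time: 28.05
tool_pos: [0.6359, 0.285, 0.2217]
ee_rot: [0.0, 0.716, 0.698, 0.001]
contact_force: [-0.2, -0.1, -0.7]
opening: 0.478
gripper_force: 0.0
time: 28.72
tool_pos: [0.63, 0.0368, 0.2193]
ee_rot: [0.002, 0.72, 0.694, -0.001]
contact_force: [0.5, -0.6, -0.0]
opening: 0.48
gripper_force: 0.0
t 28.72 p [0.63   0.0368 0.2193] X [ 0.036  0.999 -0.004] Z [ 0.001 -0.004 -1.   ] q [ 0.24  0.66 -0.59  1.57  0.42  1.04 -0.5 ] F [ 0.5 -0.6 -0. ] open 0.0451 g 0.0
```

View pics/s4.png

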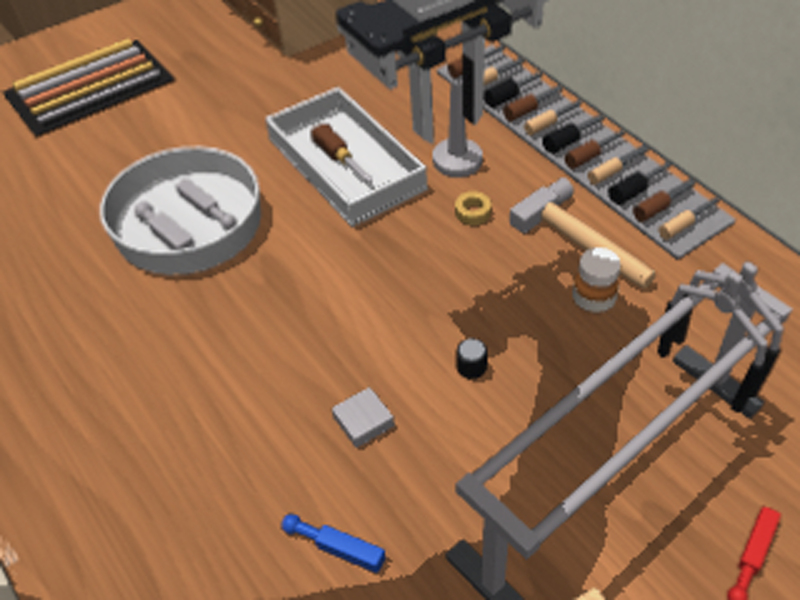

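View pics/t4.png

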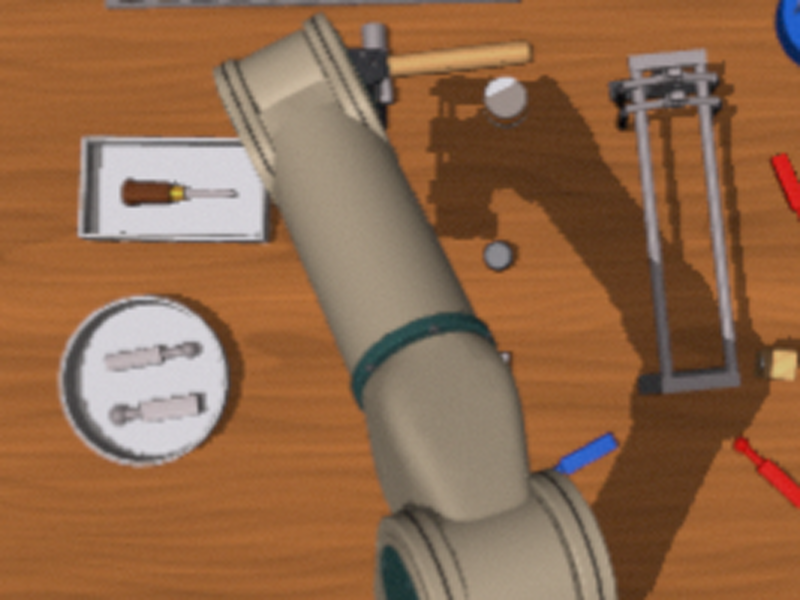

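Both punches lie flat in the pan (top crop at (150,355) and (155,408)) and the graver lies in the tray at (180,192); nothing else has moved.

```bash
python3 -m jog '[0,0,0,0,0,0, 0,0,0,0,0,0, 0,0,0,0,0,0]'; python3 -c "
from bench import arm
print(arm.sign_off())"
```

```text
time: 29.07
tool_pos: [0.6294, 0.047, 0.2185]
ee_rot: [-0.0, 0.715, 0.699, 0.001]
contact_force: [-0.0, 0.5, -0.1]
opening: 0.478
gripper_force: 0.0
the job is handed in; nothing more can be done
None
```

Both doming punches lie in the round pan and the graver in the tray. The last pictures show the rack and other bench items undisturbed, and I handed in the job at 29 s of the 64 s limit; no verdict came back.

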